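# Clear the press gate, lift its sagging bolt out of the bent keeper and hold the gate ajar

## Robot

A 6-joint arm with a two-finger parallel gripper is mounted at the origin on the work surface. World frame = base frame: x ahead of the robot, y to its left, z up, the work surface at z = 0. Lengths are in m, angles in rad, forces in N, time in s.
With the tool pointing down it reaches from about 0.3 to 0.875 m from the base axis. Payload 6.4 kg.
Tool frame: the origin (TCP) lies midway between the tips of the shut fingers; the grasp point (between the pads) lies 19 mm behind it (ctrl.hold_point_z is the distance from the TCP to the grasp point, in m); z points along the fingers, y is the line along which they close (so a half turn about z gives the same grasp; the last joint's range is limited). The gripper opens to 85 mm and grips with 20 to 120 N. Pads are 22 mm wide; open, the fingers measure 114 mm over their backs; the gripper's body (76 mm by 85 mm) begins 54 mm behind the grasp point. The pads swing forward as they close: fully open they stand 13 mm farther back than shut.
Start: joints at [-1.53, 0.181, 1.607, -0, 1.354, -0.206], TCP at [0.14, -0.558, 0.231] pointing down, gripper open.
Joint ranges: [-2.99, 2.99], [-0.89, 2.07], [0.3, 2.58], [-1.14, 4.28], [0, 2.63], [-3.12, 3.12]. Speed limits (rad/s): [2.57, 2.57, 3.01, 3.14, 3.14, 3.14].

## Interface

Orientations are given as a unit quaternion [w, x, y, z].
In Python, from bench import ctrl gives the robot as it stands.
- The arm moves only by the tool carry_out, never from a script. Its argument "plan" is text: rows parted by semicolons, each of 6 numbers parted by spaces: the shift along the tool's x, y, z as a fraction of full scale, then the turn, a rotation vector about the tool's x, y, z as a fraction of full scale. A call has exactly 8 rows; each row shifts and turns the commanded pose from where the row before left it, along the tool's axes as they then stand; what a row does not reach is not made up. Full scale, the value 1, is 40 mm for a shift and 0.1 rad for a turn. A row lasts 1/12 s, in which the tool goes at most 41.7 mm and 7.16 degrees, less where a joint would pass 70% of its speed; a pose out of reach is approached as far as the arm can. A call with a number of a shift or a turn outside -1 to 1 is refused whole. A call with a gripper value outside its range is refused whole. "claw" is the gripper's target within -1 to 1 (shut at 1, half-way at 0, fully open at -1), set as the call begins (left out, the last holds). The fingers move at their own pace and stop on an object; the grip force is fixed at half the most. Time passes only in rows, so rows that do not move let the fingers close, or fill a call up. It gives the time, the measured TCP pose, the force, the opening and the grip force at its end, in the units of the state.
- ctrl.get_obs(): the state, without advancing time (a new reading comes with each control period).
- ctrl.camera(name): name is "scene" or "top"; returns a dict with "pixels" (384x512x3 uint8, red, green, blue), "mtx" (3x3 intrinsics, pixels), "R" (3x3) and "t" (3): a world point X has camera coordinates R X + t. Camera axes: x right, y down, z forward; pixel columns grow to the right and rows downward; lengths in m; the calibration is good to about 2 mm. A picture is of the moment at which its call begins. There is no depth.
- ctrl.hand_in(): hands the job in; it is judged then, once.
The state is a dict: "time_s": time; "q": joint angles; "dq": joint speeds; "joint_efforts": joint torques, N m; "eef_pos": TCP position; "eef_rot": TCP orientation; "wrist_force": force on the tool from outside, world axes, zero at the start; "torque": the same for the moment, N m; "opening": opening from 0.0 (shut) to 1.0 (fully open); "grasp_force": force on a finger pad.
Only numpy, scipy, OpenCV 4.12 (cv2) and the standard library are available. Lean on these libraries where they do the work, as an engineer would, in place of code of your own. Each camera call takes 0.05 s, during which the arm holds its last target. There are 200 camera calls.

## Task

The guard gate in front of the hand press must be held open for the fitter, but two capped valve stems stand in its way: first put each stem into the tin of its cap's colour. Then open the gate: its sagging bolt has dropped behind the keeper's bent-up lip, so lift the bolt by its knob while drawing it back, swing the gate towards you, and finish while still holding the gate still with the gripper against its closing spring, about 35 degrees open. Leave the other things on the counter where they are.

Things in the scene. Friction and masses are not known exactly. Their poses are not given: they have to be found in the camera images.
- guard: Green fixed frame of the press guard. Origin: on the counter, on the gate's vertical hinge axis; z up, +y along the shut gate from the hinge to the keeper post 312 mm away, -x the side towards the robot, to which the gate opens. The grey hand press, up to 340 mm high with its spoked lever, stands on the +x side from 65 mm behind the gate.
- keeper (a point): Middle of the top edge of the keeper's bent-up lip, 138 mm above the counter and 288 mm from the hinge along the shut gate. The steel keeper sits on the green post: two upright cheeks, up to 174 mm high, with the bolt's end between them, and this lip across the mouth that the bolt's end must be raised over (10 mm) to be drawn out.
- gate_swing (a joint): Angle of the yellow gate, rad: 0 shut, up to 1.1 as its free end swings towards the robot (counter-clockwise seen from above). A spring always shuts it (0.2 Nm when shut, 0.45 Nm at 0.6 rad). While the bolt's end is between the keeper's cheeks the gate can open by less than 0.02 rad.
- bolt: Steel barrel bolt on the gate's top rail, 10 mm rod along the gate, 0.14 to 0.28 kg; origin in the rod below the knob, 147 mm above the counter at rest, its y axis along the gate away from the hinge. It carries the knob and, 106 mm from the origin towards the keeper, a downward tooth 12 mm long that sits behind the keeper's lip. It moves with the gate.
- knob (a point): Point to grip: on the axis of the bolt's upright knob, a dark steel cylinder 18 mm in diameter with a red top that stands from 150 to 207 mm above the counter at rest; this point is 187 mm above the counter, 20 mm below the knob's top, and with the bolt shot 200 mm from the hinge along the gate.
- bolt_draw (a joint): How far the bolt is drawn back along the gate towards the hinge, m: 0 shot, 0.045 fully back. The end meets the lip at about 0.004 unless it is raised; from 0.027 the end is clear of the keeper and the gate can swing. About 1 N of friction.
- bolt_lift (a joint): How far the bolt is raised in its slotted staples, m: 0 sagging, 0.024 at most. Over the lip takes at least 0.010. It drops back under its own weight.
- stem_green: Black rubber valve stem with a green cap, standing upright on its 28 mm round foot (6 mm thick) in the sweep of the gate, 57 mm high, 35 g. Origin at the centre of the foot's underside, z up. Body and cap are 17 mm in diameter; the cap takes the top 20 mm.
- stem_blue: The same valve stem with a blue cap.
- tin_green: Low open round tin, painted green, outer diameter 104 mm, wall 3 mm, floor 4 mm, height 36 mm, 0.25 kg, loose on the counter. Origin at the centre of its underside.
- tin_blue: The same tin painted blue.
- hammer: Weight hammer with a chipped red head and wooden handle, a bystander lying on the counter.
- tyre_lever: Steel tyre lever, 340 mm long, a bystander.
- core_tin: Bare steel tin full of brass valve cores, 80 mm in diameter, 50 mm high, a bystander.
- paste_jar: Jar of mounting paste, 70 mm in diameter, 80 mm high, a bystander.
- gauge: Black round pressure gauge with a brass pipe, a bystander.
- wood_block: Wooden block 90 x 60 x 35 mm, a bystander.
- gate: The yellow gate itself (with the bolt on it): origin on the counter on the hinge axis, y axis along the gate towards its free end, turning with it. 250 mm long, 14 mm thick, from 14 to 120 mm above the counter; two staples on its top rail, 105 and 240 mm from the hinge, hold the bolt and reach 162 mm.
There are look-alikes about, which are no part of the job. What is meant by the tin_blue is not pink, and is the larger of those in its own colour. What is shaped like the tin_green but purple or white is not meant.

How it is judged:
On the way, in this order (a step that is already met when the one before it is completed fails the run):
1. each valve stem lies in the tin of its cap's colour, let go, the gate still shut (horizontal distance between stem_green and tin_green below 0.048 m and z of stem_green in the frame of tin_green between -0.01 and 0.035 m and angle between each of tin_green, tin_blue's own z axis and vertical below 0.2 rad and horizontal distance between stem_blue and tin_blue below 0.048 m and z of stem_blue in the frame of tin_blue between -0.01 and 0.035 m and contact force between the fingers and stem_green below 0.1 N and contact force between the fingers and stem_blue below 0.1 N and value of joint gate_swing below 0.1 rad), for 0.2 s.
2. the bolt is lifted over the lip and drawn back clear of the keeper (value of joint bolt_draw above 0.027 m), for 0.1 s.
3. the gate is swung open past 25 degrees (value of joint gate_swing above 0.436 rad), for 0.2 s.
At the end, for the whole second after the job is handed in: Each stem is in the tin of its colour (tin upright, stem let go), and the gate stands still between 25 and 45 degrees open (0.436 to 0.785 rad), held there against its spring by the gripper's fingers on the bolt or the gate (contact over 0.5 N) (horizontal distance between stem_green and tin_green below 0.048 m and z of stem_green in the frame of tin_green between -0.01 and 0.035 m and angle between each of tin_green, tin_blue's own z axis and vertical below 0.2 rad and horizontal distance between stem_blue and tin_blue below 0.048 m and z of stem_blue in the frame of tin_blue between -0.01 and 0.035 m and contact force between the fingers and stem_green below 0.1 N and contact force between the fingers and stem_blue below 0.1 N and value of joint gate_swing between 0.436 and 0.785 rad and velocity of joint gate_swing between -0.1 and 0.1 rad/s and (contact force between the fingers and bolt above 0.5 N or contact force between the fingers and gate above 0.5 N)); the arm keeps its last pose, push and grip.
It fails at once if a bystander is moved by more than 30 mm (distance of any of hammer, tyre_lever, core_tin, paste_jar, gauge, wood_block from where it was at the start of the episode above 0.03 m).
It also fails if it takes over 72 s, if anything falls off the work surface, if the arm or the gripper's body presses on something with over 40 N, if the wrist force passes 120 N, or if a joint passes its speed limit or range.

## Working session

There is one attempt and no reset: what is moved stays moved. The work goes in short steps, Python scripts to look and compute and a tool call to move; the robot and the scene stay as the last step left them, time stands still between calls to the robot, and variables do not carry over. Pictures are saved under pics/ and viewed, at most 10 in all, crops included, and the job is handed in when it is done.

Besides the shell and the picture viewer there is one more tool, called in YAML: its name, and indented under it one key for each argument. carry_out: Moves the arm, as the interface text tells. Shift numbers are shares of 40 mm and turn numbers shares of 0.1 rad, none past 1 either way. Its arguments: {"type":"object","properties":{"plan":{"type":"string"},"claw":{"type":"number"}},"required":["plan"]}

```bash
mkdir -p pics; cat > h.py <<'E'
import numpy as np, cv2
from bench import ctrl
def shot(n):
    c=ctrl.camera(n); c={k:(np.array(v)) for k,v in c.items()}
    np.savez('pics/'+n+'_last.npz',**c); return c
def ray(c,u,v,z):
    d=c['R'].T@np.linalg.solve(c['mtx'],[u,v,1.]); o=-c['R'].T@c['t']
    return o+d*(z-o[2])/d[2]
def proj(c,X):
    p=c['mtx']@(c['R']@np.array(X,float)+c['t']); return p[:2]/p[2]
def save(im,f): cv2.imwrite('pics/'+f,im[:,:,::-1])
E
python3 - <<'E'
from h import *
a=shot('scene');b=shot('top')
save(np.vstack([cv2.resize(x['pixels'],(800,600))[:, :] for x in (a,)]),'s1.png')
save(cv2.resize(b['pixels'],(800,600)),'t1.png')
for c in(a,b): print(-c['R'].T@c['t'])
print(ctrl.get_obs())
E
```

```text
[ 0.86647917 -0.60773291  1.23786235]
[ 0.2131471  -0.03517025  1.60236297]
{'time_s': 0.1, 'q': array([-1.53027034e+00,  1.81457609e-01,  1.60787307e+00, -2.77436116e-05,
        1.35379364e+00, -2.06308894e-01]), 'dq': array([ 7.95075965e-04, -2.21827609e-03, -2.32721722e-03,  3.78143664e-05,
       -2.44547688e-03, -2.50380740e-04]), 'joint_efforts': array([ 7.08855696e-04, -4.45880020e+01, -3.52238131e+01, -2.55228870e-04,
        4.16306168e-03, -3.88410754e-06]), 'eef_pos': array([ 0.14047688, -0.55708356,  0.23049626]), 'eef_rot': array([-7.64329496e-04,  9.92393070e-01,  1.23107305e-01,  4.99110432e-05]), 'wrist_force': array([ 0.01841635,  0.1462218 , -0.07669057]), 'torque': array([-0.01730195, -0.00500423, -0.02588904]), 'grasp_force': 0.0, 'opening': 1.0046090050288383}
```

View pics/s1.png

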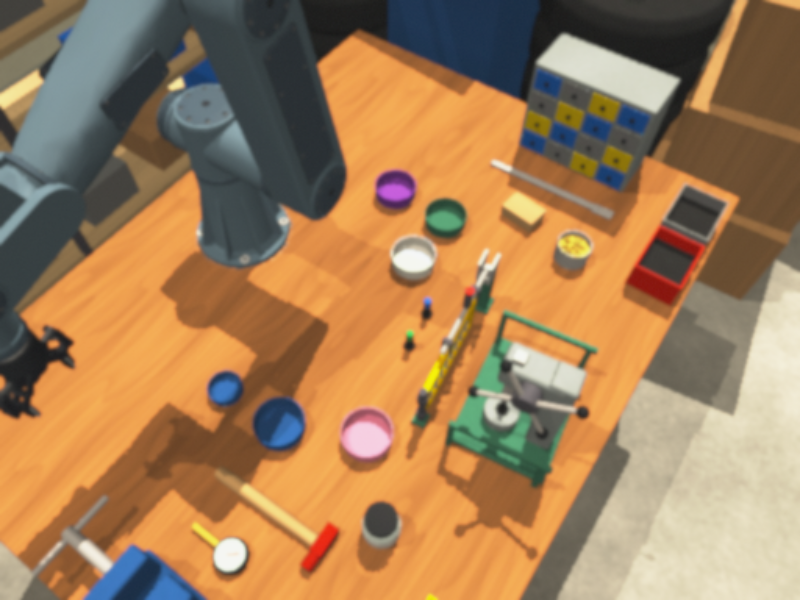

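View pics/t1.png

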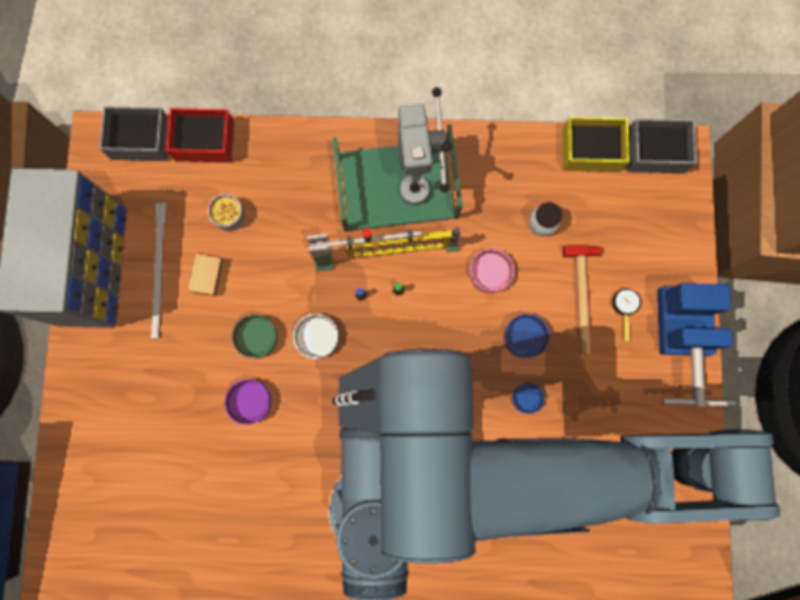

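The scene shows (800×600 top-view pixels):
- **Tins, blue:** large at (527,336) and small at (529,397). tin_blue is the larger one.
- **Tins, other:** pink (493,270), green (256,337), white (316,336) and purple (248,400). tin_green is the green one.
- **Stems:** blue cap at (360,293), green cap at (398,288).
- **Gate:** hinge near (455,238), keeper near (318,250), red knob top at (367,234).

Next I'll measure and confirm this in one crop.

```bash
python3 - <<'E'
from h import *
C={n:dict(np.load(f'pics/{n}_last.npz')) for n in('scene','top')}
def seg(n,box,h0,h1,s=110,v=40):
    x0,y0,x1,y1=[int(k*.64) for k in box]
    hsv=cv2.cvtColor(C[n]['pixels'],cv2.COLOR_RGB2HSV)[y0:y1,x0:x1]
    m=cv2.inRange(hsv,(h0,s,v),(h1,255,255)); k,l,st,ce=cv2.connectedComponentsWithStats(m)
    i=1+np.argmax(st[1:,4]); return ce[i]+[x0,y0],st[i]
def tri(p,q):
    A=[];b=[]
    for c,(u,v) in((C['scene'],p),(C['top'],q)):
        d=c['R'].T@np.linalg.solve(c['mtx'],[u,v,1.]);d/=np.linalg.norm(d);P=np.eye(3)-np.outer(d,d);A.append(P);b.append(P@(-c['R'].T@c['t']))
    return np.linalg.lstsq(np.vstack(A),np.hstack(b),rcond=None)[0]
for name,sb,tb,h in [('blue stem',(415,290,440,312),(350,280,372,302),(100,130)),('green stem',(400,325,420,345),(388,278,410,298),(40,85)),('knob',(460,283,480,302),(358,226,376,240),(0,8)),
  ('tin_blue',(250,392,310,455),(500,310,555,360),(100,125)),('blue small',(205,370,245,408),(510,380,548,415),(100,125)),('tin_green',(420,195,470,240),(230,312,282,360),(60,95))]:
    p,sp=seg('scene',sb,*h,s=80);q,sq=seg('top',tb,*h,s=80)
    print(name,p,sp[2:],q,sq[2:],tri(p,q).round(4), ray(C['top'],*q,.02).round(4))
t=C['top']['pixels']
a=cv2.resize(t[140:220,195:300],(800,600),interpolation=cv2.INTER_CUBIC)
b=cv2.resize(t[190:270,140:360],(800,290),interpolation=cv2.INTER_CUBIC)
save(np.vstack([cv2.resize(a,(800,310)),b]),'c1.png')
s=C['scene']['pixels'][155:275,245:325]; save(cv2.resize(s,(400,600),interpolation=cv2.INTER_CUBIC),'c2.png')
E
```

```text
blue stem [273.14285714 193.21428571] [ 3  6 14] [230.1  186.95] [ 5  5 20] [0.4921 0.056  0.0475] [0.4966 0.0572 0.02  ]
green stem [261.77777778 214.38888889] [ 4  7 18] [254.47368421 183.63157895] [ 4  6 19] [ 0.5068 -0.0328  0.0453] [ 0.5115 -0.0329  0.02  ]
knob [300.78571429 186.38095238] [ 7  8 42] [234.43243243 148.94594595] [ 6  7 37] [0.5941 0.0375 0.2009] [0.6422 0.0459 0.02  ]
tin_blue [178.36295369 270.84105131] [ 31  33 799] [336.48623853 214.30091743] [ 28  26 545] [ 0.4036 -0.3362  0.0258] [ 0.405  -0.3365  0.02  ]
blue small [143.8969697  248.50909091] [ 21  20 330] [337.57818182 254.50181818] [ 20  18 275] [ 0.259  -0.3406  0.0161] [ 0.2589 -0.3398  0.02  ]
tin_green [284.61219512 139.21219512] [ 24  22 410] [167.2704918  215.43442623] [ 19  20 122] [0.3871 0.2856 0.0324] [0.3843 0.2841 0.02  ]
```

View pics/c1.png

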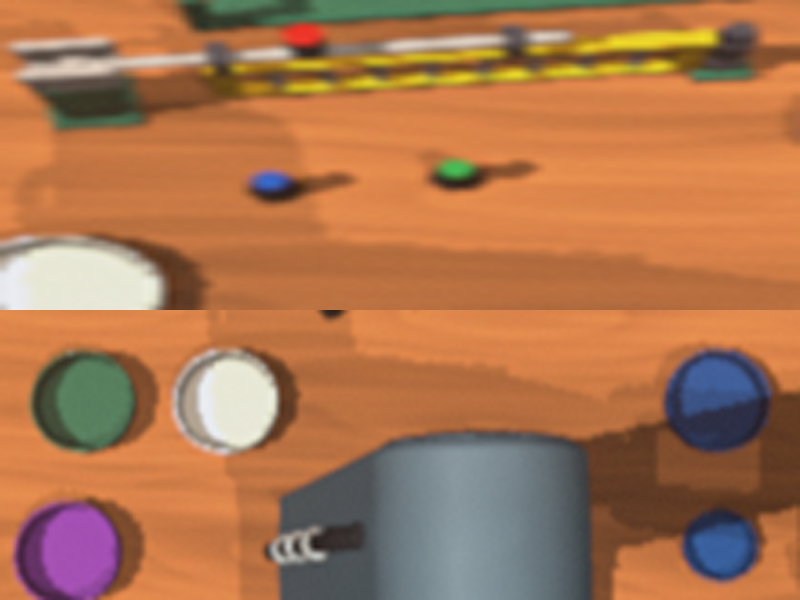

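View pics/c2.png

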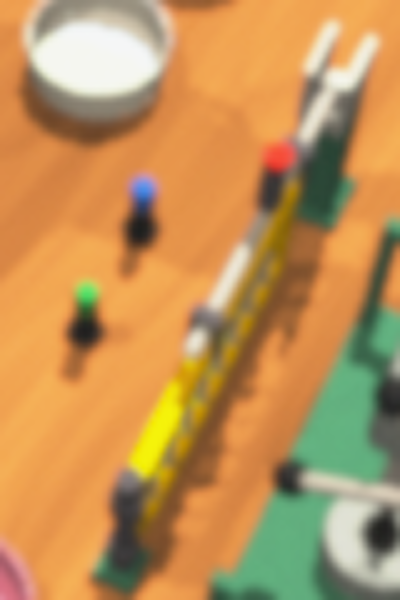

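The crops confirm it. tin_green is at crop (83,401), beside the white tin, and tin_blue is the larger blue tin at (717,400). The stems and the red knob are clear. Now I'll compute the gate direction and the first move.

```bash
cat >> h.py <<'E'
def go(p,yaw=None):
    from scipy.spatial.transform import Rotation as R
    o=ctrl.get_obs(); w,x,y,z=o['eef_rot']; r=R.from_quat([x,y,z,w]); M=r.as_matrix()
    d=M.T@(np.array(p)-o['eef_pos'])/0.04
    print('t',round(o['time_s'],2),'pos',o['eef_pos'].round(4),'yaw',np.arctan2(M[1,0],M[0,0]).round(3),'tilt',M[:,2].round(3),'open',round(o['opening'],3),'F',o['wrist_force'].round(1),'g',o['grasp_force'],'q',o['q'].round(2))
    print('  total shift units',d.round(2),'Mx',M[:,0].round(3))
    if yaw is not None:
        T=R.from_matrix(np.array([[np.cos(yaw),np.sin(yaw),0],[np.sin(yaw),-np.cos(yaw),0],[0,0,-1]]))
        print('  total rotvec units',((r.inv()*T).as_rotvec()/0.1).round(2))
E
python3 - <<'E'
from h import *
c=dict(np.load('pics/top_last.npz'))
f=lambda u,v:(195+u*105/800,140+v*80/310)
k=ray(c,*f(62,57),.174);print('keeper',k)
for z in(.12,.15):print('hinge',z,ray(c,*f(738,32),z))
K=np.array([.594,.0375])
print('gate foot yellow top',ray(c,*f(720,40),.12),ray(c,*f(215,65),.12))
print('knob top z.207',ray(c,234.43,148.95,.204))
print('tin_green rim',ray(c,163,215.1,.036), 'tin_blue', ray(c,140+717*.275,190+(400-310)*80/290,.036))
s=dict(np.load('pics/scene_last.npz'))
print('tin_green scene',ray(s,445*.64,217*.64,.03))
go([.507,-.033,.12],0.)
E
```

```text
keeper [0.57754463 0.14341483 0.174     ]
hinge 0.12 [ 0.62280521 -0.16141157  0.12      ]
hinge 0.15 [ 0.61451457 -0.1588567   0.15      ]
gate foot yellow top [ 0.61509677 -0.15319092  0.12      ] [0.58570121 0.07925877 0.12      ]
knob top z.207 [0.5922712  0.03650449 0.204     ]
tin_green rim [0.38339238 0.29648696 0.036     ] tin_blue [ 0.40118948 -0.33591606  0.036     ]
tin_green scene [0.38946995 0.29381755 0.03      ]
t 0.1 pos [ 0.1405 -0.5571  0.2305] yaw 0.247 tilt [-0.     0.002 -1.   ] open 1.005 F [ 0.   0.1 -0.1] g 0.0 q [-1.53  0.18  1.61 -0.    1.35 -0.21]
  total shift units [ 12.09 -10.46   2.78] Mx [0.97  0.244 0.   ]
  total rotvec units [-0.02 -0.    2.47]
```

carry_out:
  plan: "0.65 -0.7 0 0 0 0.16; 0.65 -0.7 0 0 0 0.16; 0.65 -0.7 0 0 0 0.16; 0.65 -0.7 0 0 0 0.16; 0.65 -0.7 0 0 0 0.16; 0.65 -0.7 0 0 0 0.16; 0.65 -0.7 0 0 0 0.16; 0.65 -0.7 0 0 0 0.15"
  claw: 0

```text
time_s: 0.77
eef_pos: [0.3025, -0.2965, 0.231]
eef_rot: [-0.0, 0.998, 0.059, -0.0]
wrist_force: [0.6, 0.6, -0.9]
opening: 0.5
grasp_force: 0.0
```

```bash
python3 -c "
from h import *
go([.507,-.033,.12],.12)"
```

```text
t 0.77 pos [ 0.3025 -0.2965  0.231 ] yaw 0.118 tilt [-0.  0. -1.] open 0.5 F [ 0.6  0.6 -0.9] g 0.0 q [-1.06 -0.18  1.97  0.    1.35  0.4 ]
  total shift units [ 5.85 -5.94  2.78] Mx [ 0.993  0.118 -0.   ]
  total rotvec units [-0.    0.   -0.02]
```

carry_out:
  plan: "0.7 -0.7 0 0 0 0; 0.7 -0.7 0 0 0 0; 0.7 -0.7 0 0 0 0; 0.7 -0.7 0 0 0 0; 0.7 -0.7 0.2 0 0 0; 0.7 -0.7 0.4 0 0 0; 0.7 -0.7 0.5 0 0 0; 0.7 -0.7 0.5 0 0 0"

```text
time_s: 1.43
eef_pos: [0.4952, -0.0518, 0.1696]
eef_rot: [0.0, 0.998, 0.06, 0.0]
wrist_force: [-0.4, -1.0, 0.1]
opening: 0.501
grasp_force: 0.0
```

```bash
python3 -c "
from h import *
c=shot('scene');
save(cv2.resize(c['pixels'][150:290,180:350],(728,600),interpolation=cv2.INTER_CUBIC),'c3.png')
go([.507,-.033,.025],.12)"
```

```text
t 1.48 pos [ 0.4956 -0.0466  0.1651] yaw 0.122 tilt [-0.003  0.005 -1.   ] open 0.498 F [-2.1  2.6 -1.6] g 0.0 q [-0.34  0.08  1.86  0.    1.2   1.11]
  total shift units [ 0.33 -0.28  3.5 ] Mx [ 0.993  0.122 -0.003]
  total rotvec units [-0.05  0.03  0.02]
```

View pics/c3.png

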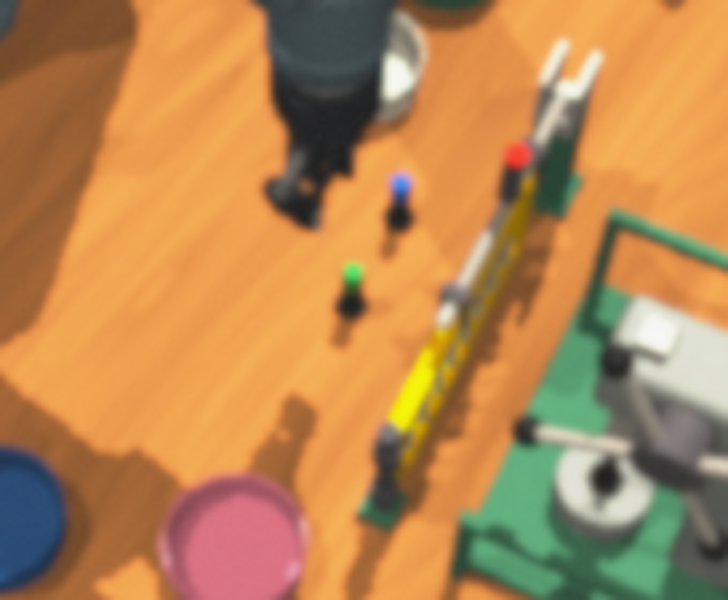

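The gripper is at crop (290,195), above and short of the green stem at (350,285), as expected. I'll settle over it and go down partway.

carry_out:
  plan: "0.2 -0.1 0.5 0 0 0; 0.1 0 0.5 0 0 0; 0 0 0.5 0 0 0; 0 0 0 0 0 0; 0 0 0 0 0 0; 0 0 0 0 0 0; 0 0 0 0 0 0; 0 0 0 0 0 0"

```text
time_s: 2.15
eef_pos: [0.5065, -0.0489, 0.1116]
eef_rot: [0.0, 0.998, 0.06, 0.001]
wrist_force: [0.9, -0.6, 0.1]
opening: 0.501
grasp_force: 0.0
```

```bash
python3 -c "
from h import *
go([.507,-.033,.025],.12)"
```

```text
t 2.15 pos [ 0.5065 -0.0489  0.1116] yaw 0.119 tilt [ 0.002 -0.001 -1.   ] open 0.501 F [ 0.9 -0.6  0.1] g 0.0 q [-0.33  0.18  1.87  0.    1.09  1.12]
  total shift units [ 0.05 -0.39  2.16] Mx [0.993 0.119 0.002]
  total rotvec units [ 0.01 -0.02 -0.01]
```

carry_out:
  plan: "0.05 -0.2 0 0 0 0; 0 -0.2 0 0 0 0; 0 0 0.5 0 0 0; 0 0 0.5 0 0 0; 0 0 0.5 0 0 0; 0 0 0.4 0 0 0; 0 0 0.25 0 0 0; 0 0 0 0 0 0"

```text
time_s: 2.82
eef_pos: [0.504, -0.0312, 0.0222]
eef_rot: [-0.001, 0.998, 0.06, -0.002]
wrist_force: [-0.5, 0.8, -0.1]
opening: 0.501
grasp_force: 0.0
```

carry_out:
  plan: "0 0 0 0 0 0; 0 0 0 0 0 0; 0 0 0 0 0 0; 0 0 0 0 0 0; 0 0 0 0 0 0; 0 0 0 0 0 0; 0 0 0 0 0 0; 0 0 -0.2 0 0 0"
  claw: 1

```text
time_s: 3.48
eef_pos: [0.505, -0.0321, 0.0317]
eef_rot: [-0.0, 0.998, 0.06, -0.001]
wrist_force: [-0.1, 0.3, -1.0]
opening: 0.179
grasp_force: 58.4
```

```bash
python3 -c "
from h import *
go([.386,.295,.11],.12)"
```

```text
t 3.48 pos [ 0.505  -0.0321  0.0317] yaw 0.12 tilt [-0.002  0.    -1.   ] open 0.179 F [-0.1  0.3 -1. ] g 58.41492846608162 q [-0.3   0.31  1.91 -0.    0.92  1.15]
  total shift units [-1.98 -8.47 -1.95] Mx [ 0.993  0.119 -0.001]
  total rotvec units [-0.01  0.01 -0.  ]
```

carry_out:
  plan: "-0.2 0 -0.9 0 0 0; -0.3 0 -0.9 0 0 0; -0.3 -0.5 -0.6 0 0 0; -0.3 -0.8 -0.4 0 0 0; -0.3 -0.9 0 0 0 0; -0.3 -0.9 0 0 0 0; -0.2 -0.9 0 0 0 0; -0.1 -0.9 0 0 0 0"

```text
time_s: 4.15
eef_pos: [0.4013, 0.154, 0.1447]
eef_rot: [0.0, 0.998, 0.059, 0.0]
wrist_force: [1.8, -0.2, -0.3]
opening: 0.18
grasp_force: 58.5
```

carry_out:
  plan: "0 -0.9 0 0 0 0; 0 -0.9 0 0 0 0; 0 -0.9 0 0 0 0; 0 -0.6 0 0 0 0; 0 -0.2 0 0 0 0; 0 0 0.2 0 0 0; 0 0 0 0 0 0; 0 0 0 0 0 0"

```text
time_s: 4.82
eef_pos: [0.3856, 0.2903, 0.1352]
eef_rot: [0.001, 0.998, 0.059, -0.001]
wrist_force: [0.3, 0.2, 0.0]
opening: 0.175
grasp_force: 58.6
```

```bash
python3 -c "
from h import *
c=shot('top')
save(cv2.resize(c['pixels'][170:290,110:270],(800,600),interpolation=cv2.INTER_CUBIC),'c4.png')
go([.386,.295,.04],.12)"
```

```text
t 4.87 pos [0.386  0.2903 0.1356] yaw 0.118 tilt [-0.001 -0.001 -1.   ] open 0.18 F [-0.5  0.3 -0.2] g 58.587100356817245 q [ 0.4   0.09  1.92 -0.    1.13  1.85]
  total shift units [ 0.02 -0.12  2.39] Mx [ 0.993  0.118 -0.001]
  total rotvec units [ 0.01  0.01 -0.02]
```

View pics/c4.png

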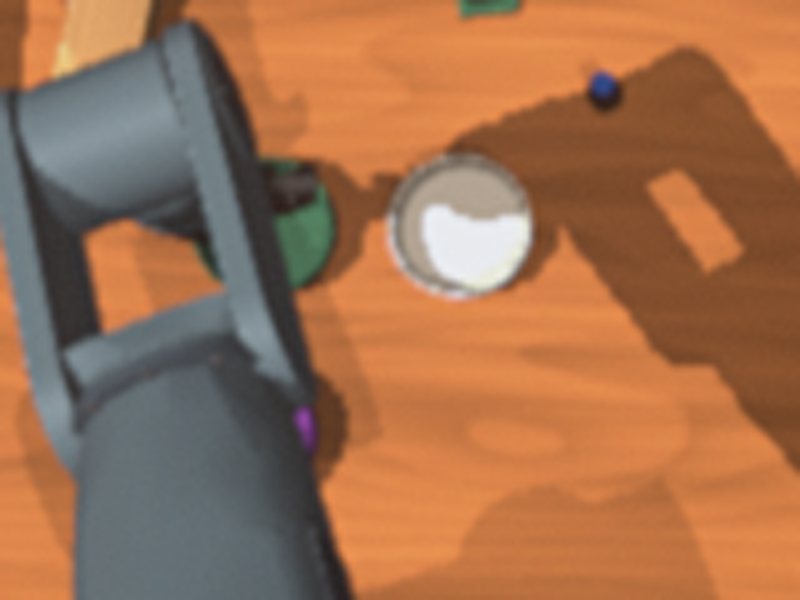

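The gripper holding the green stem is over the green tin (crop 265,220), and the blue stem still stands at (604,90). I'll lower and release.

carry_out:
  plan: "0 -0.1 0.5 0 0 0; 0 0 0.5 0 0 0; 0 0 0.5 0 0 0; 0 0 0.5 0 0 0; 0 0 0.4 0 0 0; 0 0 0.1 0 0 0; 0 0 0 0 0 0; 0 0 0 0 0 0"

```text
time_s: 5.53
eef_pos: [0.3863, 0.2953, 0.0367]
eef_rot: [-0.0, 0.998, 0.059, 0.0]
wrist_force: [0.3, -0.0, -0.5]
opening: 0.175
grasp_force: 58.6
```

carry_out:
  plan: "0 0 0 0 0 0; 0 0 0 0 0 0; 0 0 0 0 0 0; 0 0 0 0 0 0; 0 0 0 0 0 0; 0 0 -0.5 0 0 0; 0 0 -0.9 0 0 0; 0 0 -0.9 0 0 0"
  claw: 0

```text
time_s: 6.2
eef_pos: [0.3842, 0.2952, 0.1281]
eef_rot: [0.001, 0.998, 0.06, -0.002]
wrist_force: [1.2, 0.1, 0.4]
opening: 0.496
grasp_force: 0.0
```

```bash
python3 -c "
from h import *
go([.492,.0555,.12],.12)"
```

```text
t 6.2 pos [0.3842 0.2952 0.1281] yaw 0.12 tilt [-0.003 -0.002 -1.   ] open 0.496 F [1.2 0.1 0.4] g 0.0 q [0.41 0.11 1.92 0.   1.12 1.86]
  total shift units [1.96 6.27 0.2 ] Mx [ 0.993  0.12  -0.004]
  total rotvec units [ 0.01  0.04 -0.  ]
```

carry_out:
  plan: "0.28 0.9 0 0 0 0; 0.28 0.9 0 0 0 0; 0.28 0.9 0 0 0 0; 0.28 0.9 0 0 0 0; 0.28 0.9 0 0 0 0; 0.28 0.9 0 0 0 0; 0.28 0.7 0 0 0 0; 0 0.17 0 0 0 0"

```text
time_s: 6.87
eef_pos: [0.4961, 0.0522, 0.1289]
eef_rot: [0.001, 0.998, 0.058, 0.001]
wrist_force: [0.6, 0.5, -0.1]
opening: 0.5
grasp_force: 0.0
```

carry_out:
  plan: "0 0 0.2 0 0 0; 0 0 0.2 0 0 0; 0 0 0.2 0 0 0; 0 0 0 0 0 0; 0 0 0 0 0 0; 0 0 0 0 0 0; 0 0 0 0 0 0; 0 0 0 0 0 0"

```text
time_s: 7.53
eef_pos: [0.4937, 0.0565, 0.1045]
eef_rot: [0.0, 0.998, 0.06, 0.0]
wrist_force: [1.0, -0.7, 0.6]
opening: 0.5
grasp_force: 0.0
```

```bash
python3 -c "
from h import *
c=shot('top')
save(cv2.resize(c['pixels'][140:260,140:300],(800,600),interpolation=cv2.INTER_CUBIC),'c5.png')
go([.492,.0555,.025],.12)"
```

```text
t 7.58 pos [0.4937 0.0564 0.1045] yaw 0.12 tilt [ 0.001 -0.    -1.   ] open 0.501 F [-0.4 -0.8 -0.1] g 0.0 q [-0.13  0.17  1.91  0.    1.07  1.32]
  total shift units [-0.05  0.02  1.99] Mx [0.993 0.12  0.001]
  total rotvec units [ 0.   -0.01  0.  ]
```

View pics/c5.png

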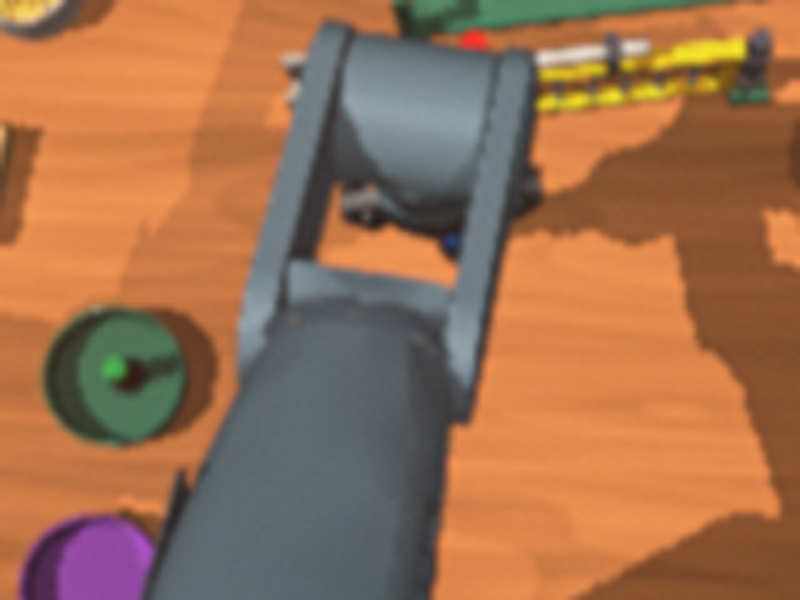

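The green stem stands upright in the green tin (crop 118,370). The blue cap shows at (450,243), under the gripper. I'll descend and grip it.

carry_out:
  plan: "0 0 0.5 0 0 0; 0 0 0.5 0 0 0; 0 0 0.5 0 0 0; 0 0 0.35 0 0 0; 0 0 0.1 0 0 0; 0 0 0 0 0 0; 0 0 0 0 0 0; 0 0 0 0 0 0"

```text
time_s: 8.25
eef_pos: [0.4945, 0.056, 0.0273]
eef_rot: [0.0, 0.998, 0.06, 0.001]
wrist_force: [-0.3, -0.5, 0.7]
opening: 0.498
grasp_force: 0.0
```

carry_out:
  plan: "0 0 0 0 0 0; 0 0 0 0 0 0; 0 0 0 0 0 0; 0 0 0 0 0 0; 0 0 0 0 0 0; 0 0 0 0 0 0; 0 0 0 0 0 0; 0 0 -0.2 0 0 0"
  claw: 1

```text
time_s: 8.92
eef_pos: [0.4925, 0.0562, 0.0334]
eef_rot: [-0.0, 0.998, 0.06, -0.001]
wrist_force: [-1.3, -0.2, -1.4]
opening: 0.179
grasp_force: 58.4
```

```bash
python3 -c "
from h import *
go([.402,-.336,.135],.12)"
```

```text
t 8.92 pos [0.4925 0.0562 0.0334] yaw 0.12 tilt [-0.002  0.    -1.   ] open 0.179 F [-1.3 -0.2 -1.4] g 58.40651214122772 q [-0.13  0.29  1.93 -0.    0.92  1.32]
  total shift units [-3.42  9.46 -2.54] Mx [ 0.993  0.119 -0.002]
  total rotvec units [-0.    0.02 -0.  ]
```

carry_out:
  plan: "-0.3 0 -0.9 0 0 0; -0.4 0.1 -0.9 0 0 0; -0.4 0.6 -0.6 0 0 0; -0.4 0.85 -0.15 0 0 0; -0.4 0.85 0 0 0 0; -0.4 0.85 0 0 0 0; -0.3 0.9 0 0 0 0; -0.2 0.9 0 0 0 0"

```text
time_s: 9.58
eef_pos: [0.405, -0.159, 0.1366]
eef_rot: [0.0, 0.998, 0.06, 0.0]
wrist_force: [2.2, 0.1, -0.1]
opening: 0.178
grasp_force: 58.6
```

carry_out:
  plan: "-0.2 0.9 0 0 0 0; -0.2 0.9 0 0 0 0; -0.2 0.9 0 0 0 0; 0 0.9 0 0 0 0; 0 0.6 0 0 0 0; 0 0.2 0 0 0 0; 0 0 0 0 0 0; 0 0 0 0 0 0"

```text
time_s: 10.25
eef_pos: [0.4032, -0.3343, 0.1357]
eef_rot: [-0.001, 0.998, 0.06, -0.0]
wrist_force: [-0.4, 0.9, -0.1]
opening: 0.177
grasp_force: 58.6
```

```bash
python3 -c "
from h import *
go([.402,-.336,.036],.12)"
```

```text
t 10.25 pos [ 0.4032 -0.3343  0.1357] yaw 0.119 tilt [-0.001  0.002 -1.   ] open 0.177 F [-0.4  0.9 -0.1] g 58.592819944024086 q [-0.92  0.18  1.82  0.    1.15  0.53]
  total shift units [-0.03  0.04  2.49] Mx [ 0.993  0.119 -0.001]
  total rotvec units [-0.02  0.01 -0.01]
```

carry_out:
  plan: "0 0 0.5 0 0 0; 0 0 0.5 0 0 0; 0 0 0.5 0 0 0; 0 0 0.5 0 0 0; 0 0 0.4 0 0 0; 0 0 0.05 0 0 0; 0 0 0 0 0 0; 0 0 0 0 0 0"

```text
time_s: 10.92
eef_pos: [0.404, -0.3347, 0.0389]
eef_rot: [0.0, 0.998, 0.06, 0.0]
wrist_force: [-0.2, 0.4, -0.6]
opening: 0.18
grasp_force: 58.6
```

carry_out:
  plan: "0 0 0 0 0 0; 0 0 0 0 0 0; 0 0 0 0 0 0; 0 0 0 0 0 0; 0 0 0 0 0 0; 0 0 -0.5 0 0 0; 0 0 -0.9 0 0 0; 0 0 -0.9 0 0 0"
  claw: 0

```text
time_s: 11.58
eef_pos: [0.4026, -0.3343, 0.1299]
eef_rot: [-0.002, 0.998, 0.06, -0.001]
wrist_force: [0.9, -1.3, 0.1]
opening: 0.504
grasp_force: 0.0
```

carry_out:
  plan: "0 0 -0.9 0 0 0; 0 0 -0.9 0 0 0; 0 -0.6 -0.9 0 0 0; 0 -0.9 -0.7 0 0 0; 0 -0.9 -0.3 0 0 0; 0 -0.9 0 0 0 0; 0 -0.9 0 0 0 0; 0 -0.9 0 0 0 0"

```text
time_s: 12.25
eef_pos: [0.3792, -0.1355, 0.2748]
eef_rot: [0.0, 0.998, 0.059, 0.001]
wrist_force: [0.7, -0.3, 0.6]
opening: 0.499
grasp_force: 0.0
```

```bash
python3 -c "
from h import *
a=shot('scene');b=shot('top')
x=cv2.resize(b['pixels'][150:260,270:400],(400,340),interpolation=cv2.INTER_CUBIC)
y=cv2.resize(a['pixels'][150:290,220:350],(400,430),interpolation=cv2.INTER_CUBIC)
save(np.hstack([cv2.copyMakeBorder(x,0,90,0,0,cv2.BORDER_CONSTANT),y]),'c6.png')
go([.593,.037,.27],.12)"
```

```text
t 12.35 pos [ 0.379  -0.1328  0.2745] yaw 0.124 tilt [ 0.001  0.001 -1.   ] open 0.498 F [-0.8 -0.1  0.3] g 0.0 q [-0.64 -0.27  1.95  0.    1.46  0.81]
  total shift units [ 5.83 -3.55  0.12] Mx [0.992 0.123 0.001]
  total rotvec units [-0.01 -0.01  0.04]
```

View pics/c6.png

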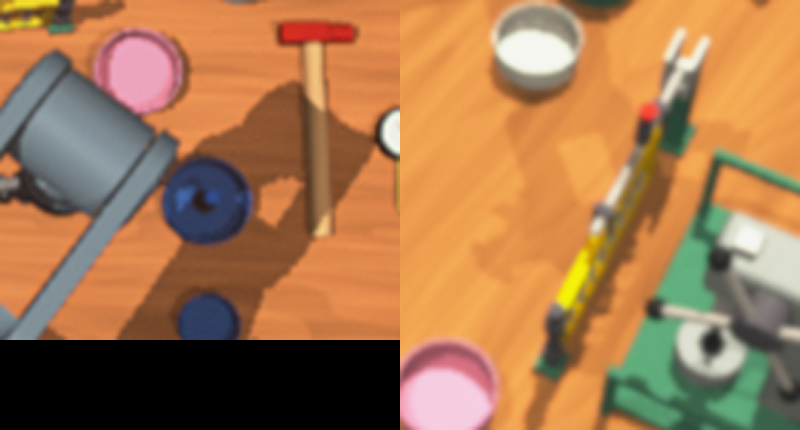

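The blue stem is in the large blue tin (left crop 203,198) and the gate is clear. Next I'll go above the knob, with a wider opening.

carry_out:
  plan: "0.7 -0.5 0 0 0 0; 0.8 -0.5 0 0 0 0; 0.8 -0.5 0 0 0 0; 0.8 -0.5 0 0 0 0; 0.8 -0.5 0 0 0 0; 0.8 -0.5 0 0 0 0; 0.8 -0.45 0 0 0 0; 0.25 -0.1 0 0 0 0"
  claw: -0.3

```text
time_s: 13.02
eef_pos: [0.594, 0.0343, 0.2737]
eef_rot: [-0.001, 0.998, 0.061, 0.0]
wrist_force: [-1.2, -0.5, 0.1]
opening: 0.647
grasp_force: 0.0
```

carry_out:
  plan: "0 0 0.3 0 0 0; 0 0 0.3 0 0 0; 0 0 0 0 0 0; 0 0 0 0 0 0; 0 0 0 0 0 0; 0 0 0 0 0 0; 0 0 0 0 0 0; 0 0 0 0 0 0"

```text
time_s: 13.68
eef_pos: [0.5912, 0.0313, 0.2511]
eef_rot: [0.0, 0.998, 0.06, 0.001]
wrist_force: [-0.6, 0.2, -0.3]
opening: 0.653
grasp_force: 0.0
```

```bash
python3 -c "
from h import *
a=shot('scene')
save(cv2.resize(a['pixels'][110:250,220:390],(728,600),interpolation=cv2.INTER_CUBIC),'c7.png')
go([.593,.037,.171],.12)"
```

```text
t 13.73 pos [0.5912 0.0314 0.251 ] yaw 0.119 tilt [ 0.001 -0.    -1.   ] open 0.65 F [-0.7 -0.4  0.3] g 0.0 q [-0.15  0.2   1.54  0.    1.4   1.3 ]
  total shift units [ 0.06 -0.13  2.  ] Mx [0.993 0.119 0.001]
  total rotvec units [ 0.   -0.01 -0.01]
```

View pics/c7.png

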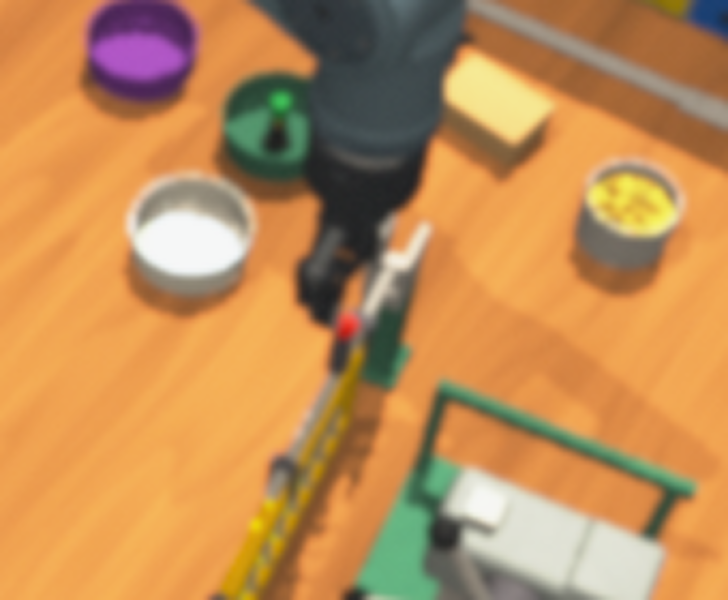

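The gripper hangs above the knob, whose red top is at (347,325). I'll descend and watch the force.

carry_out:
  plan: "0.05 -0.1 0 0 0 0; 0 0 0.3 0 0 0; 0 0 0.3 0 0 0; 0 0 0.2 0 0 0; 0 0 0.2 0 0 0; 0 0 0 0 0 0; 0 0 0 0 0 0; 0 0 0 0 0 0"

```text
time_s: 14.4
eef_pos: [0.5928, 0.0358, 0.2105]
eef_rot: [0.0, 0.998, 0.06, 0.0]
wrist_force: [0.2, 0.7, -0.1]
opening: 0.651
grasp_force: 0.0
```

```bash
python3 -c "
from h import *
go([.593,.037,.171],.12)"
```

```text
t 14.4 pos [0.5928 0.0358 0.2105] yaw 0.12 tilt [ 0. -0. -1.] open 0.651 F [ 0.2  0.7 -0.1] g 0.0 q [-0.14  0.24  1.58 -0.    1.32  1.31]
  total shift units [ 0.01 -0.03  0.99] Mx [0.993 0.119 0.   ]
  total rotvec units [ 0. -0. -0.]
```

carry_out:
  plan: "0 0 0.2 0 0 0; 0 0 0.2 0 0 0; 0 0 0.2 0 0 0; 0 0 0.2 0 0 0; 0 0 0.2 0 0 0; 0 0 0 0 0 0; 0 0 0 0 0 0; 0 0 0 0 0 0"

```text
time_s: 15.07
eef_pos: [0.5927, 0.0358, 0.1705]
eef_rot: [0.0, 0.998, 0.06, 0.0]
wrist_force: [-0.1, 0.3, 0.6]
opening: 0.647
grasp_force: 0.0
```

carry_out:
  plan: "0 0 0 0 0 0; 0 0 0 0 0 0; 0 0 0 0 0 0; 0 0 0 0 0 0; 0 0 0 0 0 0; 0 0 0 0 0 0; 0 0 0 0 0 0; 0 0 0 0 0 0"
  claw: 1

```text
time_s: 15.73
eef_pos: [0.5929, 0.0359, 0.171]
eef_rot: [0.0, 0.998, 0.06, 0.0]
wrist_force: [-1.6, 0.1, 6.4]
opening: 0.189
grasp_force: 58.4
```

```bash
python3 -c "
from h import *
go([.593,.037,.171],.12)"
```

```text
t 15.73 pos [0.5929 0.0359 0.171 ] yaw 0.12 tilt [ 0.001 -0.    -1.   ] open 0.189 F [-1.6  0.1  6.4] g 58.432103991508484 q [-0.14  0.28  1.61  0.    1.25  1.31]
  total shift units [ 0.01 -0.03  0.  ] Mx [0.993 0.12  0.001]
  total rotvec units [ 0.   -0.01 -0.  ]
```

carry_out:
  plan: "0 0 -0.1 0 0 0; 0 0 -0.1 0 0 0; 0 0 -0.1 0 0 0; 0 0 -0.1 0 0 0; 0 0 0 0 0 0; 0 0 0 0 0 0; 0 0 0 0 0 0; 0 0 0 0 0 0"

```text
time_s: 16.4
eef_pos: [0.5925, 0.0358, 0.1862]
eef_rot: [-0.0, 0.998, 0.06, -0.0]
wrist_force: [1.5, -0.9, -1.7]
opening: 0.192
grasp_force: 58.5
```

carry_out:
  plan: "0 0.15 0 0 0 0; 0 0.15 0 0 0 0; 0 0.15 0 0 0 0; 0 0.15 0 0 0 0; 0 0.15 0 0 0 0; 0 0.15 0 0 0 0; 0 0 0 0 0 0; 0 0 0 0 0 0"

```text
time_s: 17.07
eef_pos: [0.5971, -0.0009, 0.1865]
eef_rot: [0.0, 0.998, 0.059, 0.0]
wrist_force: [1.8, 0.1, -2.5]
opening: 0.197
grasp_force: 58.6
```

```bash
python3 -c "
from h import *
go([.593,.037,.171],.12)"
```

```text
t 17.07 pos [ 0.5971 -0.0009  0.1865] yaw 0.119 tilt [ 0.    -0.001 -1.   ] open 0.197 F [ 1.8  0.1 -2.5] g 58.58883440494537 q [-0.2   0.27  1.59 -0.    1.28  1.25]
  total shift units [ 0.01 -0.95  0.39] Mx [0.993 0.118 0.   ]
  total rotvec units [ 0.01 -0.   -0.01]
```

carry_out:
  plan: "-0.2 0.005 0 0 0 -0.5; -0.2 0.005 0 0 0 -0.5; -0.2 0.005 0 0 0 -0.5; -0.2 0.005 0 0 0 -0.5; -0.2 0.005 0 0 0 -0.5; -0.2 0.005 0 0 0 -0.5; -0.2 0.005 0 0 0 -0.5; -0.2 0.005 0 0 0 -0.5"

```text
time_s: 17.73
eef_pos: [0.5363, -0.0199, 0.1866]
eef_rot: [0.0, 0.966, 0.258, 0.0]
wrist_force: [2.0, 1.0, -1.9]
opening: 0.195
grasp_force: 58.6
```

```bash
python3 -c "
from h import *
go([.593,.037,.171],.72)
p=ctrl.get_obs()['eef_pos'][:2]-[.6165,-.161];print(np.hypot(*p),np.arctan2(-p[0],p[1])-.12)"
```

```text
t 17.73 pos [ 0.5363 -0.0199  0.1866] yaw 0.522 tilt [ 0.001 -0.    -1.   ] open 0.195 F [ 2.   1.  -1.9] g 58.591493368148804 q [-0.26  0.14  1.75  0.    1.25  0.79]
  total shift units [ 1.94 -0.53  0.39] Mx [0.867 0.499 0.001]
  total rotvec units [ 0.01 -0.   -1.98]
0.16229707975987182 0.3966122905384346
```

carry_out:
  plan: "-0.2 0.005 0 0 0 -0.5; -0.2 0.005 0 0 0 -0.5; -0.2 0.005 0 0 0 -0.5; -0.2 0.005 0 0 0 -0.5; -0.08 0 0 0 0 -0.2; 0 0 0 0 0 0; 0 0 0 0 0 0; 0 0 0 0 0 0"

```text
time_s: 18.4
eef_pos: [0.5081, -0.0402, 0.1864]
eef_rot: [-0.0, 0.933, 0.361, 0.0]
wrist_force: [1.3, 1.7, -1.5]
opening: 0.196
grasp_force: 58.6
```

carry_out:
  plan: "0 0 0 0 0 0; 0 0 0 0 0 0; 0 0 0 0 0 0; 0 0 0 0 0 0; 0 0 0 0 0 0; 0 0 0 0 0 0; 0 0 0 0 0 0; 0 0 0 0 0 0"

```text
time_s: 19.07
eef_pos: [0.508, -0.0405, 0.1863]
eef_rot: [-0.0, 0.932, 0.362, -0.0]
wrist_force: [1.9, 1.7, -2.5]
opening: 0.191
grasp_force: 58.6
```

```bash
python3 -c "
from h import *
go([.593,.037,.171],.72)
p=ctrl.get_obs()['eef_pos'][:2]-[.6165,-.161];print(np.hypot(*p),np.arctan2(-p[0],p[1])-.12)
b=shot('top');a=shot('scene')
x=cv2.resize(b['pixels'][120:260,120:380],(780,420),interpolation=cv2.INTER_CUBIC)
y=cv2.resize(a['pixels'][110:310,90:370],(390,180))
save(np.vstack([x,cv2.resize(a['pixels'][110:290,60:360],(780,180*0+180))])if 0 else x,'c8.png')"
```

```text
t 19.07 pos [ 0.508  -0.0405  0.1863] yaw 0.74 tilt [-0.  0. -1.] open 0.191 F [ 1.9  1.7 -2.5] g 58.61149191856384 q [-0.31  0.08  1.81  0.    1.25  0.52]
  total shift units [2.87 0.   0.38] Mx [0.739 0.674 0.   ]
  total rotvec units [-0.  -0.   0.2]
0.16214130409067887 0.6127555913583458
```

View pics/c8.png

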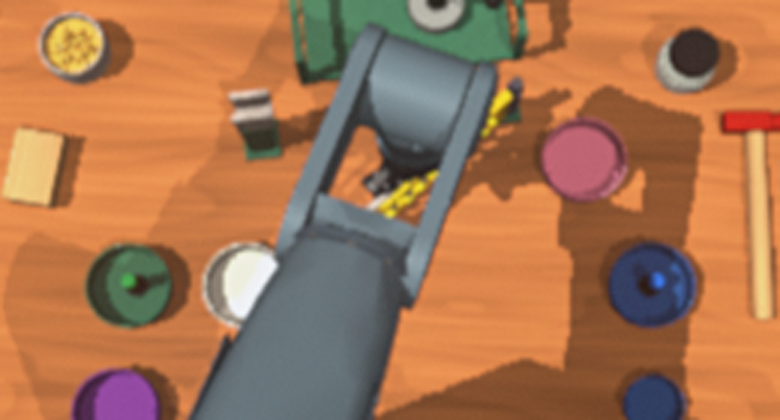

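The gate (yellow, (410,190) to (515,90)) stands about 35° open, held by the gripper. Both stems stand in their tins, at (130,282) and (655,283).

```bash
python3 -c "
from bench import ctrl
print(ctrl.hand_in())"
```

```text
the job is handed in; nothing more can be done
None
```

I put both stems in the tins of their colours, drew the bolt, and handed the job in with the gripper holding the gate about 35° (0.61 rad) open; no verdict came back.

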